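# Wedge the jar bed up to its height pin

### The job

Raise the bed of the jar stage to its height mark: take the taller of the two grey wedges (its fin is the handle) and slide it, tip first and flat on the table, under the bar at the front of the bed until the bed just bears snugly on the gauge pin above it. Feel for the pin and do not jam it: it is delicate. Let go with the wedge left in place and the jar still standing on the bed; leave the low wedge and the other things where they are.

Things in the scene. Friction and masses are not known exactly. Their poses are not given: they have to be found in the camera images.
- tall_wedge: The taller of two plain grey plastic wedges of the same outline, the one to use: 147 mm long, 40 mm wide, 0.2 kg. Origin: on its underside, below the middle of its fin; x points to the thin tip, z up. 3 mm high at the tip (x = +122 mm), sloping up evenly, 1 in 4, to 27 mm at x = +26 mm; flat from there to the back end at x = -25 mm. Friction holds it where it is pushed to.
- tall_wedge_fin (a point): Middle of the top of the tall wedge's fin, 65 mm above its underside. The fin is to be grasped from above, across its 18 mm thickness (wedge's y); it is 36 mm long in the wedge's x and stands 38 mm above the wedge's thick end.
- tall_wedge_tip (a point): Middle of the lower edge of the tall wedge's thin tip. Once under the bar, the wedge takes a push of about 7 to 18 N to slide on; when the pin is met, 3 to 5 N more per mm. Part of the bearing on the pin relaxes on letting go, the more so the higher the wedge is held.
- low_wedge: The low wedge, of the same outline and frame, but only 12 mm high at its thick end, with its fin from 12 to 50 mm: too low for this job, to be left alone.
- stage: The jar stage, fixed to the table: a grey column (100 mm wide, 112 mm high) at the back, a rail 12 mm high along each side, and between them the bed. Origin: on the table under the middle of the bed; x points from the open front, where the wedge goes in, to the column (its face is at x = 61 mm), z up. The table is bare under the bed, for 136 mm between the rails.
- bed (a joint): How far the bed has risen from its rest, in m. The bed is an aluminium plate, 110 x 120 x 10 mm, 0.25 kg, that slides straight up and down on the column; at rest its top is 24 mm above the table. It sinks back by its weight unless the wedge holds it.
- bar_mid (a point): The lowest point, at mid-length, of the round steel bar (8 mm thick, 90 mm long along the stage's y) fixed under the bed, 45 mm in front of the bed's middle and 10 mm behind its front edge. It is 8 mm above the table at rest and rises with the bed. The wedge's slope slides under it.
- gauge: The height mark: a steel arm on a stem at the stage's right (-y); a round-nosed setting screw (the gauge pin) through it points down at the bed. Origin: arm's underside, over the pin's axis. The pin sticks out 13 to 21 mm below it (set anew each time, not measured), so the bed rises 6 to 14 mm to meet it. Snug: the bed keeps bearing on it with 0.5 N or more when let go; over 12 N damages it.
- bed_jar: The filled jar (66 mm across, 91 mm high, 0.17 to 0.36 kg) that stands on the bed. Origin: centre of its underside, z up.
- counter: A tally counter, 46 mm round, 22 mm high, lying on the table: a bystander. Origin: under its middle.
- marker: A marker pen, 138 mm long, lying on the table: a bystander. Origin: under its middle.
- roll: A roll of tape lying flat, 80 mm across, 24 mm high: a bystander. Origin: under its middle.
- brush: A blue bench brush, 170 mm long, lying on the table: a bystander. Origin: under its middle.
- spare_cap: A loose jar cap, 63 mm across and 14 mm high, lying on the table: a bystander. Origin: under its middle.

How it is judged:
On the way:
1. the tall wedge is under the bar and has lifted the bed at least 2 mm (value of joint bed above 0.002 m and contact force between tall_wedge and bed above 1 N), for 0.1 s.
At the end, for the whole second after the job is handed in: The tall wedge lies under the bar, let go and at rest, and holds the bed pressed against the gauge pin with 0.5 to 12 N; the jar stands upright on the bed (contact force between bed and gauge above 0.5 N and contact force between tall_wedge and bed above 2 N and linear speed of tall_wedge below 0.01 m/s and angle between each of tall_wedge, bed_jar's own z axis and vertical below 0.1 rad and distance between bed_jar and bar_mid below 0.11 m and contact force between bed_jar and bed above 0.5 N); the robot touches nothing.
It fails at once if the bed presses on the gauge pin with more than 12 N (contact force between bed and gauge above 12 N).
It fails at once if the jar tips more than 20 degrees (angle between bed_jar's own z axis and vertical above 0.35 rad).
It fails at once if the low wedge, the tally counter, the marker pen, the spare cap, the tape roll or the brush is moved more than 30 mm (distance of any of low_wedge, counter, marker, spare_cap, roll, brush from where it was at the start of the episode above 0.03 m).
It also fails if it takes over 64 s, if anything falls off the work surface, if the arm or the gripper's body presses on something with over 40 N, if the wrist force passes 120 N, or if a joint passes its speed limit or range.

### The arm

A 6-joint arm with a two-finger parallel gripper is mounted at the origin on a cart in front of the work surface, level with it; the furniture and walls round the work are solid. World frame = base frame: x ahead of the robot, y to its left, z up, the work surface at z = 0. Lengths are in m, angles in rad, forces in N, time in s.
With the tool pointing down it reaches from about 0.35 to 0.775 m from the base axis. Payload 7.3 kg.
Tool frame: the origin (TCP) lies on the centre line of the jaws, within the pads' length; the fingertips stand 17 mm ahead of it and the grasp point (between the pads) lies 2 mm behind it (tip_extent is the distance from the TCP to the fingertips, in m); z points along the fingers, y is the line along which they close (so a half turn about z gives the same grasp; the last joint's range is limited). The gripper opens to 92 mm and grips with 3 to 60 N. Pads are 19 mm wide; open, the fingers measure 130 mm over their backs; the gripper's body (75 mm by 190 mm) begins 47 mm behind the grasp point.
Start: joints at [0.959, 0.342, 1.524, -0, 1.275, -0.146], TCP at [0.236, 0.469, 0.244] pointing down, gripper open.
Joint ranges: [-2.53, 2.53], [-0.77, 2.02], [0.04, 2.7], [-1, 4.14], [0.28, 2.66], [-3.11, 3.11]. Speed limits (rad/s): [2.57, 2.57, 3.14, 3.14, 3.14, 3.14].

### API

Orientations are given as a rotation vector (axis times angle).
In Python, from workcell import * gives the robot as it stands.
- The arm moves only by the tool step_arm, never from a script. Its argument "motion" is one flat list of numbers, 6 for each row, row after row: the shift along the tool's x, y, z in m, then the turn, a rotation vector about the tool's x, y, z in rad. A call has 1 to 8 rows; each row shifts and turns the commanded pose from where the row before left it, along the tool's axes as they then stand; what a row does not reach is not made up. A row lasts 1/12 s, in which the tool goes at most 41.7 mm and 7.16 degrees, less where a joint would pass 70% of its speed; a pose out of reach is approached as far as the arm can. A call with a gripper value outside its range is refused whole. "fingers" is the gripper command: -1 is shut, 1 is fully open, values between are in proportion, set as the call begins (left out, the last holds). The fingers move at their own pace and stop on an object; the grip force is fixed at half the most. Time passes only in rows, so rows that do not move let the fingers close. It gives the time, the measured TCP pose, the force, the opening and the grip force at its end, in the units of the state.
- state(): the state, without advancing time (a new reading comes with each control period).
- snapshot(name): name is "scene" or "top" or "wrist"; returns a dict with "frame" (480x640x3 uint8, blue, green, red), "mtx" (3x3 intrinsics, pixels), "rvec" (rotation vector, rad) and "tvec" (3), from world to camera coordinates, as OpenCV has them; the wrist camera has in their place "T_tool_cam" (4x4, takes a point from camera to tool coordinates, whose origin is the TCP and whose axes are the flange's). Camera axes: x right, y down, z forward; pixel columns grow to the right and rows downward; lengths in m; the calibration is good to about 2 mm. A picture is of the moment at which its call begins: read the wrist's pose just before it. There is no depth.
- close_job(): hands the job in; it is judged then, once.
The state is a dict: "clock": time; "joints": joint angles; "qd": joint speeds; "joint_torque": joint torques, N m; "eef_pos": TCP position; "tool_rot": TCP orientation; "ft_force": force on the tool from outside, world axes, zero at the start; "moment": the same for the moment, N m; "gripper_width": finger opening in m; "grip_force": force on a finger pad.
Only numpy, scipy, OpenCV 4.12 (cv2) and the standard library are available. Lean on these libraries where they do the work, as an engineer would, in place of code of your own. Each camera call takes 0.05 s, during which the arm holds its last target. There are 200 camera calls.

## Working session

There is one attempt and no reset: what is moved stays moved. The work goes in short steps, Python scripts to look and compute and a tool call to move; the robot and the scene stay as the last step left them, time stands still between calls to the robot, and variables do not carry over. Pictures are saved under pics/ and viewed, at most 10 in all, crops included, and the job is handed in when it is done.

Besides the shell and the picture viewer there is one more tool, called after "Emit:" as name(argument=value, ...) on one line, values as JSON. step_arm: Moves the arm, as the interface text tells. Its arguments: {"type":"object","properties":{"motion":{"type":"array","items":{"type":"number"}},"fingers":{"type":"number"}},"required":["motion"]}

```bash
mkdir -p pics; python3 - <<'E'
from workcell import *
import cv2,pickle
s=state();print(s)
d={}
for n in("scene","top"):
    d[n]=snapshot(n);cv2.imwrite(f"pics/{n}.png",d[n]["frame"])
    print(n,d[n]["mtx"],d[n]["rvec"],d[n]["tvec"])
pickle.dump(d,open("d.pkl","wb"))
E
```

```text
{'clock': 0.0, 'joints': array([ 9.59004879e-01,  3.42702460e-01,  1.52504467e+00, -5.80425198e-07,
        1.27539885e+00, -1.46011419e-01]), 'qd': array([ 0.00255899, -0.00056579, -0.00302611,  0.00030982, -0.00054973,
       -0.0007929 ]), 'joint_torque': array([ 4.00358276e-04, -4.31237805e+01, -2.44218779e+01,  7.20829703e-02,
        5.61530620e-02, -1.64048947e-04]), 'eef_pos': array([0.23554451, 0.46875331, 0.24304581]), 'tool_rot': array([-7.24916733e-01, -3.05622126e+00,  2.26680074e-03]), 'ft_force': array([ 0.8984846 , -0.39925941,  0.29020797]), 'moment': array([-0.01686053,  0.01091135, -0.02502065]), 'grip_force': 0.0, 'gripper_width': 0.09184904530330797}
scene [[471.81138036   0.         320.53508347]
 [  0.         471.81138036 248.90085521]
 [  0.           0.           1.        ]] [ 2.13941461 -0.85425077  0.41852354] [-0.32889746  0.35567562  0.57466687]
top [[584.51300868   0.         330.83818126]
 [  0.         584.51300868 243.63828758]
 [  0.           0.           1.        ]] [ 2.17758546 -2.1418178   0.17602089] [0.07822497 0.53413391 1.24727121]
```

View pics/scene.png

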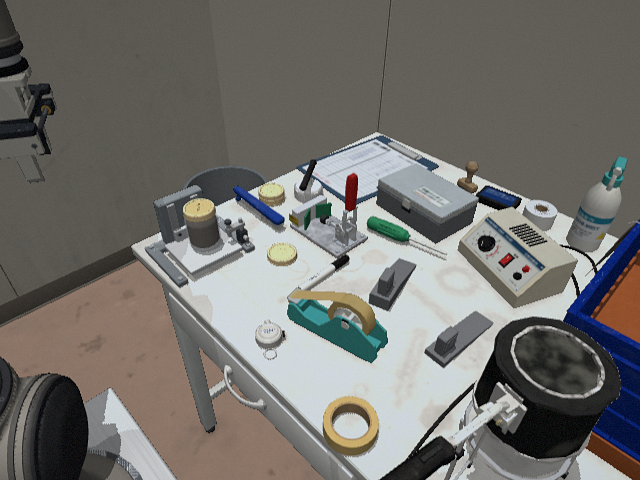

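View pics/top.png

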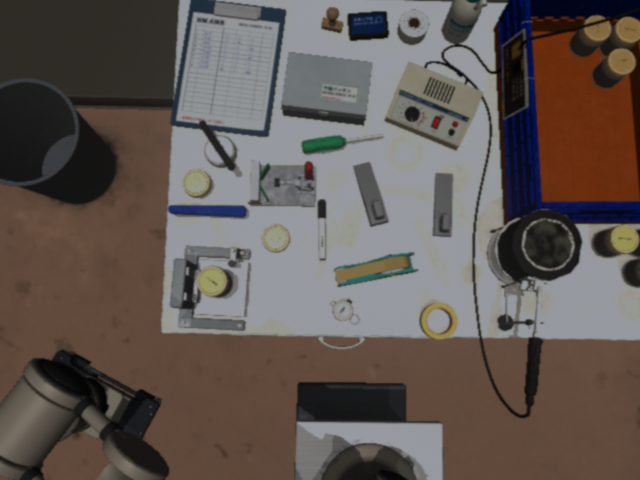

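```bash
cat > h.py <<'E'
import numpy as np,cv2,pickle
from scipy.spatial.transform import Rotation as R
d=pickle.load(open("d.pkl","rb"))
def ray(n,u,z,dd=None):
    c=(dd or d)[n];Rm=cv2.Rodrigues(c["rvec"])[0];o=-Rm.T@np.ravel(c["tvec"])
    r=Rm.T@np.linalg.inv(c["mtx"])@[u[0],u[1],1];return o+r*(z-o[2])/r[2]
def wrist():
    from workcell import state,snapshot
    s=state();w=snapshot("wrist");T=np.eye(4);T[:3,:3]=R.from_rotvec(s["tool_rot"]).as_matrix();T[:3,3]=s["eef_pos"]
    M=np.linalg.inv(T@w["T_tool_cam"]);w["rvec"]=cv2.Rodrigues(M[:3,:3])[0];w["tvec"]=M[:3,3];return w
E
python3 - <<'E'
from h import *
a=cv2.resize(d["top"]["frame"][150:250,345:465],None,fx=4,fy=4,interpolation=2)
b=cv2.resize(d["top"]["frame"][235:340,165:265],None,fx=4,fy=4,interpolation=2)[:400]
e=cv2.resize(d["scene"]["frame"][245:375,360:500],None,fx=3,fy=3,interpolation=2)[:390]
f=cv2.resize(d["scene"]["frame"][170:300,135:265],None,fx=3,fy=3,interpolation=2)
p=np.zeros((1200,1000,3),np.uint8)
img=np.zeros((800,900,3),np.uint8);img[:400,:480]=a;img[:400,490:890]=b;img[405:795,:420]=e;img[405:795,490:880]=f
cv2.imwrite("pics/crop.png",cv2.resize(img,(675,600),interpolation=3))
E
```

```text
(no output)
```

View pics/crop.png

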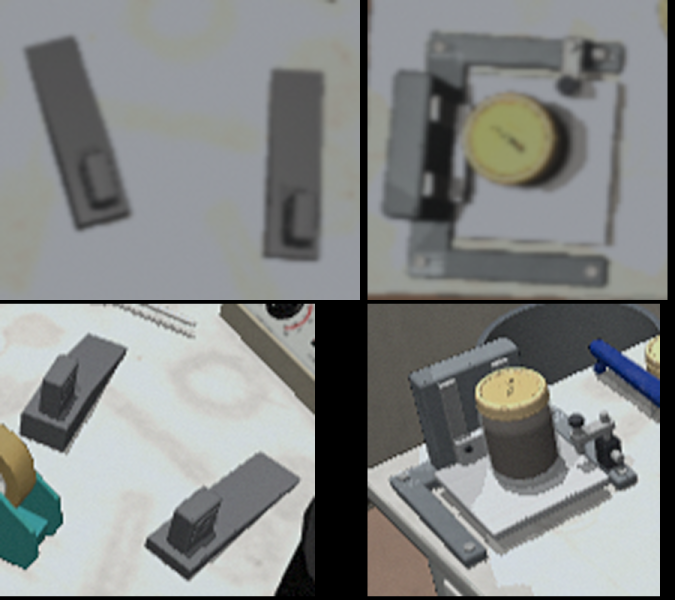

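```bash
python3 - <<'E'
from h import *
np.set_printoptions(precision=4,suppress=True)
A=lambda u,v:(345+u/3,150+v/3)
B=lambda u,v:(165+(u-367.5)/3,235+v/3)
C=lambda u,v:(360+u/2.25,245+(v-304)/2.25)
D=lambda u,v:(135+(u-367.5)/2.25,170+(v-304)/2.25)
print("tip",ray("top",A(25,47),.003),ray("top",A(75,37),.003))
print("back",ray("top",A(80,226),.027),ray("top",A(130,210),.027))
print("fin",ray("top",A(99,171),.065), ray("scene",C(66,360),.065))
print("tip scene",ray("scene",C(90,335),.003),ray("scene",C(126,348),.003))
print("bed front",ray("top",B(618,83),.024),ray("top",B(610,243),.024))
print("bed front scene",ray("scene",D(496,540),.024),ray("scene",D(605,483),.024))
print("rails end",ray("top",B(625,57),.012),ray("top",B(607,271),.012))
print("column",ray("top",B(395,72),.112),ray("top",B(432,72),.112),ray("top",B(386,215),.112),ray("top",B(420,217),.112))
print("cap",ray("top",(276,238),.01),"disp",ray("top",(335,270),.03),"counter",ray("top",(345,310),.02))
print("jar",ray("top",B(512,139),.115))
f=d["top"]["frame"];g=cv2.cvtColor(f,cv2.COLOR_BGR2HSV)
m=((g[...,2]<120)&(g[...,1]<60)).astype(np.uint8);m[:150]=0;m[250:]=0;m[:,:345]=0;m[:,400:]=0
cs=max(cv2.findContours(m,0,2)[0],key=cv2.contourArea);print(cv2.minAreaRect(cs))
b=cv2.boxPoints(cv2.minAreaRect(cs));print([ray("top",q,.01) for q in b])
E
```

```text
tip [0.7194 0.0373 0.003 ] [ 0.7281 -0.001   0.003 ]
back [ 0.5769 -0.0034  0.027 ] [ 0.5896 -0.0406  0.027 ]
fin [ 0.6109 -0.0135  0.065 ] [ 0.6214 -0.0091  0.065 ]
tip scene [0.7217 0.0366 0.003 ] [0.7316 0.0027 0.003 ]
bed front [0.4889 0.2673 0.024 ] [0.3724 0.2691 0.024 ]
bed front scene [0.3709 0.2661 0.024 ] [0.4839 0.2641 0.024 ]
rails end [0.5097 0.2642 0.012 ] [0.3523 0.272  0.012 ]
column [0.4846 0.4086 0.112 ] [0.485  0.3835 0.112 ] [0.3876 0.4096 0.112 ] [0.3866 0.3867 0.112 ]
cap [0.547  0.2095 0.01  ] disp [0.4754 0.0769 0.03  ] counter [0.3888 0.0535 0.02  ]
jar [0.44   0.3267 0.115 ]
((370.3423767089844, 193.8167724609375), (63.91999816894531, 19.479999542236328), 73.73979187011719)
[array([0.7169, 0.0407, 0.01  ]), array([ 0.7307, -0.0021,  0.01  ]), array([ 0.5887, -0.0434,  0.01  ]), array([ 0.5754, -0.0011,  0.01  ])]
```

```bash
cat >> h.py <<'E'
def go(x,y,z,yaw):
    "tool-frame move to x,y,z with tool x-axis... yaw = direction (deg) of closing line perpendicular i.e. wedge axis"
    from workcell import state
    s=state();M=R.from_rotvec(s["tool_rot"]);m=M.as_matrix()
    best=None
    for k in(0,180):
        t=np.radians(yaw+k);c,n=np.cos(t),np.sin(t)
        G=np.array([[c,n,0],[n,-c,0],[0,0,-1.]])
        rv=(M.inv()*R.from_matrix(G)).as_rotvec()
        if best is None or np.linalg.norm(rv)<np.linalg.norm(best[0]):best=(rv,G)
    dw=np.array([x,y,z])-s["eef_pos"]
    print("t",s["clock"],"pos",s["eef_pos"].round(4),"j",s["joints"].round(2),"\nshift now-tool",(m.T@dw).round(4),"turn",best[0].round(3),"shift after-turn tool",(best[1].T@dw).round(4),"F",s["ft_force"].round(2),"w",s["gripper_width"],s["grip_force"])
E
python3 -c "
from h import *
go(.608,-.0145,.2,15.7)"
```

```text
t 0.1 pos [0.2356 0.4688 0.2431] j [ 0.96  0.34  1.52 -0.    1.28 -0.15] 
shift now-tool [-0.5498 -0.2645  0.0434] turn [-0.001 -0.001 -0.74 ] shift after-turn tool [-0.2277 -0.5661  0.0431] F [ 0.71 -0.15 -0.35] w 0.09211418710945957 0.0
```

Emit:
step_arm(motion=[-0.0344,-0.0165,0,0,0,0,-0.0344,-0.0165,0,0,0,0,-0.0344,-0.0165,0,0,0,0,-0.0344,-0.0165,0,0,0,0,-0.0344,-0.0165,0,0,0,0,-0.0344,-0.0165,0,0,0,0,-0.0344,-0.0165,0,0,0,0,-0.0344,-0.0165,0,0,0,0])

```text
clock: 0.77
eef_pos: [0.423, 0.2258, 0.2436]
tool_rot: [-0.725, -3.056, 0.0]
ft_force: [1.3, -0.0, 0.9]
gripper_width: 0.092
grip_force: 0.0
```

Emit:
step_arm(motion=[-0.0344,-0.0165,0,0,0,0,-0.0344,-0.0165,0,0,0,0,-0.0344,-0.0165,0,0,0,0,-0.0344,-0.0165,0,0,0,0,-0.0344,-0.0165,0,0,0,0,-0.0344,-0.0165,0,0,0,0,-0.0344,-0.0165,0,0,0,0,-0.0344,-0.0165,0,0,0,0])

```text
clock: 1.43
eef_pos: [0.6096, -0.0157, 0.2433]
tool_rot: [-0.725, -3.056, -0.0]
ft_force: [0.6, 0.6, 0.2]
gripper_width: 0.0917
grip_force: 0.0
```

Emit:
step_arm(motion=[0,0,0,0,0,-0.12,0,0,0,0,0,-0.12,0,0,0,0,0,-0.12,0,0,0,0,0,-0.12,0,0,0,0,0,-0.12,0,0,0,0,0,-0.12,0,0,0,0,0,-0.02,0,0,0,0,0,0])

```text
clock: 2.1
eef_pos: [0.6088, -0.014, 0.2433]
tool_rot: [0.426, -3.112, -0.001]
ft_force: [0.2, -0.3, -0.2]
gripper_width: 0.0921
grip_force: 0.0
```

```bash
python3 -c "
from h import *
go(.608,-.0145,.2,15.7)
w=wrist();pickle.dump(w,open('w1.pkl','wb'));cv2.imwrite('pics/w1.png',w['frame'])
"
```

```text
t 2.1 pos [ 0.6088 -0.014   0.2433] j [-0.15  0.5   1.28  0.    1.37 -1.99] 
shift now-tool [ 0.0009 -0.0003  0.0433] turn [ 0.    -0.001 -0.002] shift after-turn tool [ 0.0009 -0.0003  0.0433] F [ 0.17 -0.28 -0.23] w 0.09213934197883258 0.0
```

View pics/w1.png

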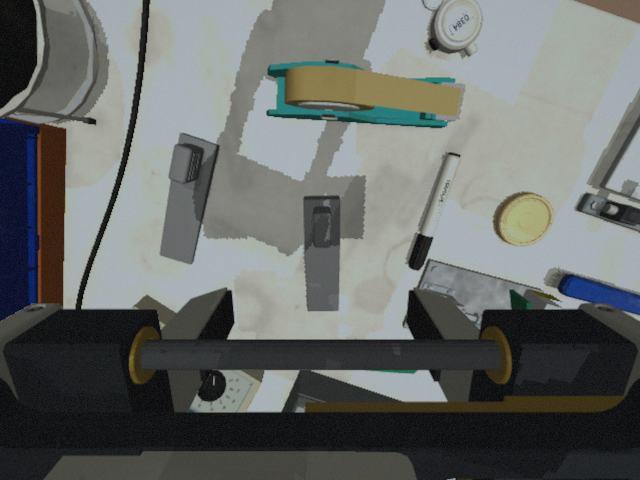

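```bash
python3 - <<'E'
from h import *
w=pickle.load(open('w1.pkl','rb'));dd={"w":w}
for n,u,z in[("tipL",(307,310),.003),("tipR",(338,310),.003),("backL",(304,197),.027),("backR",(340,197),.027)]:print(n,ray("w",u,z,dd).round(4))
cv2.imwrite("pics/w1c.png",cv2.resize(w["frame"][180:325,270:370],None,fx=4,fy=4,interpolation=2))
E
```

```text
tipL [0.7305 0.0034 0.003 ]
tipR [0.7199 0.0415 0.003 ]
backL [ 0.5879 -0.0371  0.027 ]
backR [5.775e-01 1.000e-04 2.700e-02]
```

View pics/w1c.png

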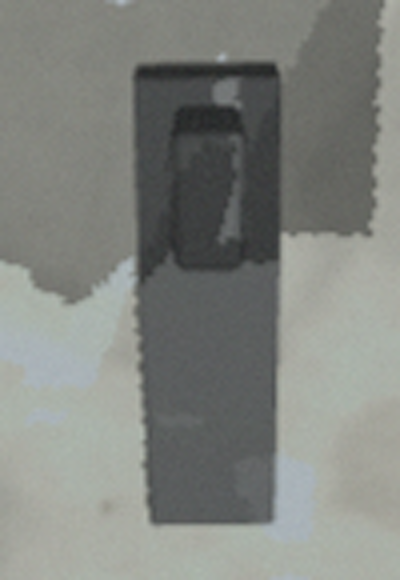

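```bash
python3 -c "
from h import *
go(.6075,-.0118,.047,16)
"
```

```text
t 2.15 pos [ 0.6088 -0.0139  0.2434] j [-0.15  0.5   1.28  0.    1.37 -1.99] 
shift now-tool [0.0006 0.0023 0.1964] turn [ 0.    -0.001 -0.008] shift after-turn tool [0.0007 0.0024 0.1964] F [-0.02  0.36 -1.25] w 0.09199408579981613 0.0
```

Emit:
step_arm(motion=[0.0006,0.0024,0.03,0,0,-0.008,0,0,0.03,0,0,0,0,0,0.03,0,0,0,0,0,0.03,0,0,0,0,0,0.03,0,0,0,0,0,0.024,0,0,0,0,0,0.016,0,0,0,0,0,0.006,0,0,0], fingers=-0.2)

```text
clock: 2.82
eef_pos: [0.606, -0.0116, 0.0446]
tool_rot: [0.437, -3.106, -0.002]
ft_force: [-1.3, -0.2, -0.0]
gripper_width: 0.043
grip_force: 0.0
```

Emit:
step_arm(motion=[0,0,0,0,0,0,0,0,0,0,0,0,0,0,0,0,0,0,0,0,0,0,0,0,0,0,0,0,0,0,0,0,0,0,0,0,0,0,0,0,0,0], fingers=-1)

```text
clock: 3.4
eef_pos: [0.6087, -0.012, 0.0493]
tool_rot: [-0.441, 3.108, -0.001]
ft_force: [-0.6, -0.4, 6.4]
gripper_width: 0.0178
grip_force: 30.0
```

Emit:
step_arm(motion=[0,0,-0.005,0,0,0,0,0,-0.015,0,0,0,0,0,-0.025,0,0,0,0,0,-0.03,0,0,0,0,0,-0.03,0,0,0,0,0,-0.025,0,0,0,0,0,0,0,0,0,0,0,0,0,0,0])

```text
clock: 4.07
eef_pos: [0.6081, -0.0119, 0.179]
tool_rot: [-0.441, 3.108, -0.001]
ft_force: [0.1, 0.8, -3.2]
gripper_width: 0.0177
grip_force: 30.0
```

```bash
python3 -c "
from h import *
go(.432,.13,.18,89)
w=wrist();pickle.dump(w,open('w2.pkl','wb'));cv2.imwrite('pics/w2.png',w['frame'])
"
```

```text
t 4.0667 pos [ 0.6081 -0.0119  0.179 ] j [-0.15  0.55  1.38  0.    1.21 -2.  ] 
shift now-tool [ 0.1296  0.1853 -0.0015] turn [-2.000e-03  1.000e-03 -1.271e+00] shift after-turn tool [-0.1388  0.1785 -0.001 ] F [ 0.1   0.77 -3.19] w 0.017717157137135488 29.996509552001953
```

Emit:
step_arm(motion=[0.01,0.0145,0,0,0,0,0.0185,0.0265,0,0,0,0,0.0185,0.0265,0,0,0,0,0.0185,0.0265,0,0,0,0,0.0185,0.0265,0,0,0,0,0.0185,0.0265,0,0,0,0,0.0185,0.0265,0,0,0,0,0.0088,0.0117,0,0,0,0])

```text
clock: 4.78
eef_pos: [0.427, 0.1314, 0.1758]
tool_rot: [0.443, -3.104, -0.001]
ft_force: [-0.5, 0.8, -2.8]
gripper_width: 0.0179
grip_force: 30.0
```

Emit:
step_arm(motion=[0,0,0,0,0,-0.08,0,0,0,0,0,-0.1,0,0,0,0,0,-0.1,0,0,0,0,0,-0.1,0,0,0,0,0,-0.1,0,0,0,0,0,-0.1,0,0,0,0,0,-0.1,0,0,0,0,0,-0.1])

```text
clock: 5.45
eef_pos: [0.431, 0.1295, 0.1763]
tool_rot: [1.596, -2.703, -0.002]
ft_force: [0.0, -0.2, -2.8]
gripper_width: 0.0178
grip_force: 30.0
```

Emit:
step_arm(motion=[0,0,0,0,0,-0.1,0,0,0,0,0,-0.1,0,0,0,0,0,-0.1,0,0,0,0,0,-0.1,0,0,0,0,0,-0.09,0,0,0,0,0,0,0,0,0,0,0,0])

```text
clock: 6.03
eef_pos: [0.4312, 0.1296, 0.1767]
tool_rot: [2.196, -2.244, -0.002]
ft_force: [0.4, 0.8, -1.8]
gripper_width: 0.0176
grip_force: 30.0
```

```bash
python3 -c "
from h import *
go(.432,.13,.10,89)
w=wrist();pickle.dump(w,open('w2.pkl','wb'));cv2.imwrite('pics/w2.png',w['frame'])
"
```

```text
t 6.0333 pos [0.4312 0.1296 0.1767] j [ 0.12  0.28  1.82 -0.    1.04 -3.  ] 
shift now-tool [-0.0004 -0.001   0.0767] turn [ 0.002 -0.    -0.004] shift after-turn tool [-0.0004 -0.0008  0.0767] F [ 0.36  0.79 -1.85] w 0.017631246997581642 29.99610811471939
```

View pics/w2.png

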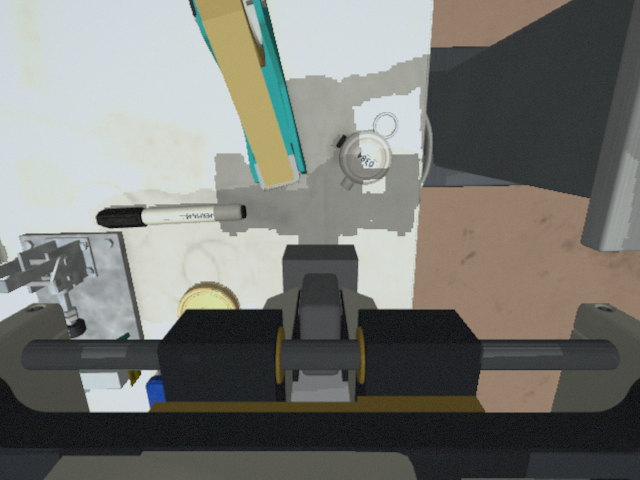

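Emit:
step_arm(motion=[0,0,0.015,0,0,0,0,0,0.03,0,0,0,0,0,0.03,0,0,0,0,0,0.025,0,0,0,0,0,0.015,0,0,0,0,0,0.008,0,0,0,0,0,0,0,0,0,0,0,0,0,0,0])

```text
clock: 6.75
eef_pos: [0.4318, 0.1299, 0.0549]
tool_rot: [2.2, -2.243, -0.0]
ft_force: [0.5, 0.0, -1.8]
gripper_width: 0.0178
grip_force: 30.0
```

Emit:
step_arm(motion=[0,0,0.001,0,0,0,0,0,0.001,0,0,0,0,0,0.001,0,0,0,0,0,0.001,0,0,0,0,0,0.0,0,0,0,0,0,0.0,0,0,0])

```text
clock: 7.25
eef_pos: [0.4316, 0.1299, 0.0509]
tool_rot: [-2.2, 2.242, -0.0]
ft_force: [-0.6, -0.9, -1.5]
gripper_width: 0.0178
grip_force: 30.0
```

Emit:
step_arm(motion=[0,0,0.0005,0,0,0,0,0,0.0005,0,0,0,0,0,0.0005,0,0,0,0,0,0.0,0,0,0,0,0,0.0,0,0,0])

```text
clock: 7.67
eef_pos: [0.4316, 0.1299, 0.0493]
tool_rot: [-2.2, 2.242, -0.0]
ft_force: [-0.1, -0.5, 0.4]
gripper_width: 0.0179
grip_force: 30.0
```

Emit:
step_arm(motion=[0,0,0.0005,0,0,0,0,0,0.0005,0,0,0,0,0,0.0,0,0,0,0,0,0.0,0,0,0])

```text
clock: 8.0
eef_pos: [0.4316, 0.1299, 0.0492]
tool_rot: [-2.2, 2.241, -0.001]
ft_force: [-4.3, -2.2, 12.8]
gripper_width: 0.018
grip_force: 30.0
```

Emit:
step_arm(motion=[0,0,-0.0008,0,0,0,-0.005,0,0,0,0,0,-0.006,0,0,0,0,0,-0.006,0,0,0,0,0,-0.005,0,0,0,0,0,0,0,0,0,0,0,0,0,0,0,0,0])

```text
clock: 8.58
eef_pos: [0.4323, 0.1532, 0.0492]
tool_rot: [-2.2, 2.24, 0.0]
ft_force: [-0.0, 2.5, 4.1]
gripper_width: 0.0178
grip_force: 30.0
```

Emit:
step_arm(motion=[-0.003,0,0,0,0,0,-0.003,0,0,0,0,0,-0.003,0,0,0,0,0,-0.003,0,0,0,0,0,-0.003,0,0,0,0,0,0,0,0,0,0,0,0,0,0,0,0,0])

```text
clock: 9.17
eef_pos: [0.4325, 0.1674, 0.0492]
tool_rot: [-2.201, 2.241, -0.0]
ft_force: [-0.0, -0.7, 4.4]
gripper_width: 0.0178
grip_force: 30.0
```

Emit:
step_arm(motion=[-0.002,0,0,0,0,0,-0.002,0,0,0,0,0,-0.002,0,0,0,0,0,-0.002,0,0,0,0,0,-0.002,0,0,0,0,0,0,0,0,0,0,0,0,0,0,0,0,0])

```text
clock: 9.75
eef_pos: [0.4326, 0.1772, 0.0492]
tool_rot: [-2.201, 2.241, -0.001]
ft_force: [-0.1, -2.5, 6.2]
gripper_width: 0.0174
grip_force: 30.0
```

Emit:
step_arm(motion=[-0.002,0,0,0,0,0,-0.002,0,0,0,0,0,-0.002,0,0,0,0,0,-0.002,0,0,0,0,0,-0.002,0,0,0,0,0,0,0,0,0,0,0])

```text
clock: 10.25
eef_pos: [0.4325, 0.1859, 0.0492]
tool_rot: [2.201, -2.24, 0.002]
ft_force: [-1.4, -11.7, 7.7]
gripper_width: 0.0175
grip_force: 30.0
```

Emit:
step_arm(motion=[-0.002,0,0,0,0,0,-0.002,0,0,0,0,0,-0.002,0,0,0,0,0,-0.002,0,0,0,0,0])

```text
clock: 10.58
eef_pos: [0.4326, 0.1935, 0.0492]
tool_rot: [2.2, -2.24, 0.002]
ft_force: [0.1, -14.3, 8.8]
gripper_width: 0.0176
grip_force: 30.0
```

Emit:
step_arm(motion=[-0.001,0,0,0,0,0,-0.001,0,0,0,0,0,-0.001,0,0,0,0,0,-0.001,0,0,0,0,0])

```text
clock: 10.92
eef_pos: [0.4326, 0.1975, 0.0492]
tool_rot: [2.2, -2.239, 0.002]
ft_force: [-0.2, -13.4, 9.0]
gripper_width: 0.0179
grip_force: 30.0
```

```bash
python3 -c "
from h import *
from workcell import *
t=snapshot('top');s=snapshot('scene');pickle.dump((t,s),open('d3.pkl','wb'))
a=cv2.resize(t['frame'][225:340,165:325],None,fx=4,fy=4,interpolation=2)[:300]
b=cv2.resize(s['frame'][170:320,135:295],None,fx=4,fy=4,interpolation=2)
cv2.imwrite('pics/b.png',b)
"
```

```text
(no output)
```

View pics/b.png

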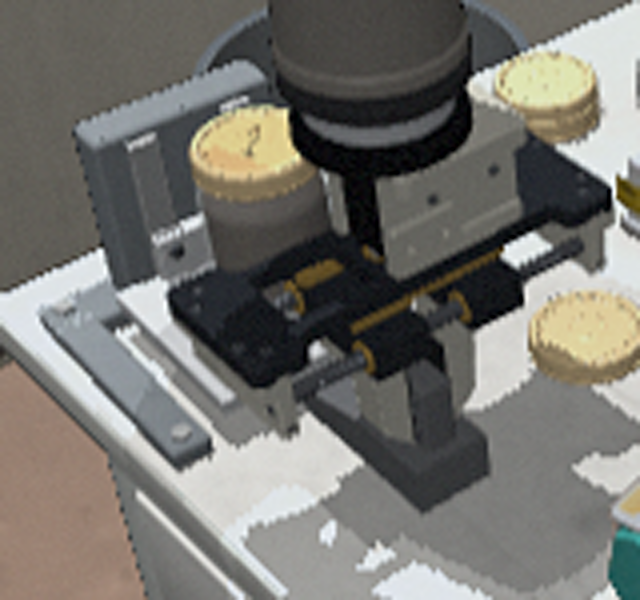

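Emit:
step_arm(motion=[-0.0005,0,0,0,0,0,-0.0005,0,0,0,0,0,0,0,0,0,0,0])

```text
clock: 11.27
eef_pos: [0.4326, 0.1985, 0.0492]
tool_rot: [2.2, -2.24, 0.002]
ft_force: [0.2, -13.0, 9.8]
gripper_width: 0.0176
grip_force: 30.0
```

Emit:
step_arm(motion=[-0.0005,0,0,0,0,0,-0.0005,0,0,0,0,0,0,0,0,0,0,0])

```text
clock: 11.52
eef_pos: [0.4327, 0.1995, 0.0493]
tool_rot: [2.2, -2.24, 0.002]
ft_force: [-0.6, -13.0, 8.9]
gripper_width: 0.0179
grip_force: 30.0
```

Emit:
step_arm(motion=[-0.0005,0,0,0,0,0,0,0,0,0,0,0])

```text
clock: 11.68
eef_pos: [0.4327, 0.2, 0.0492]
tool_rot: [2.2, -2.24, 0.002]
ft_force: [-0.4, -13.2, 8.7]
gripper_width: 0.0178
grip_force: 30.0
```

Emit:
step_arm(motion=[-0.0005,0,0,0,0,0,0,0,0,0,0,0])

```text
clock: 11.85
eef_pos: [0.4327, 0.2005, 0.0492]
tool_rot: [2.2, -2.24, 0.002]
ft_force: [0.2, -12.9, 9.7]
gripper_width: 0.0178
grip_force: 30.0
```

Emit:
step_arm(motion=[-0.0005,0,0,0,0,0,0,0,0,0,0,0])

```text
clock: 12.02
eef_pos: [0.4327, 0.201, 0.0492]
tool_rot: [2.2, -2.24, 0.002]
ft_force: [-0.3, -12.9, 9.0]
gripper_width: 0.0175
grip_force: 30.0
```

Emit:
step_arm(motion=[-0.0006,0,0,0,0,0,0,0,0,0,0,0])

```text
clock: 12.18
eef_pos: [0.4327, 0.2016, 0.0492]
tool_rot: [2.2, -2.239, 0.002]
ft_force: [-0.4, -13.1, 8.6]
gripper_width: 0.0178
grip_force: 30.0
```

Emit:
step_arm(motion=[-0.0006,0,0,0,0,0,0,0,0,0,0,0])

```text
clock: 12.35
eef_pos: [0.4327, 0.2022, 0.0492]
tool_rot: [2.2, -2.239, 0.002]
ft_force: [-0.2, -12.8, 9.8]
gripper_width: 0.0177
grip_force: 30.0
```

Emit:
step_arm(motion=[-0.0006,0,0,0,0,0,0,0,0,0,0,0])

```text
clock: 12.52
eef_pos: [0.4327, 0.2028, 0.0492]
tool_rot: [2.2, -2.24, 0.002]
ft_force: [-0.1, -13.4, 8.7]
gripper_width: 0.018
grip_force: 30.0
```

Emit:
step_arm(motion=[-0.0006,0,0,0,0,0,0,0,0,0,0,0])

```text
clock: 12.68
eef_pos: [0.4327, 0.2034, 0.0492]
tool_rot: [2.2, -2.239, 0.002]
ft_force: [-1.8, -13.4, 9.9]
gripper_width: 0.0179
grip_force: 30.0
```

Emit:
step_arm(motion=[-0.0006,0,0,0,0,0,0,0,0,0,0,0])

```text
clock: 12.85
eef_pos: [0.4327, 0.204, 0.0492]
tool_rot: [2.2, -2.239, 0.002]
ft_force: [-0.5, -12.5, 9.7]
gripper_width: 0.0176
grip_force: 30.0
```

Emit:
step_arm(motion=[-0.0006,0,0,0,0,0,0,0,0,0,0,0])

```text
clock: 13.02
eef_pos: [0.4327, 0.2046, 0.0492]
tool_rot: [2.2, -2.239, 0.002]
ft_force: [-1.2, -12.7, 9.1]
gripper_width: 0.0177
grip_force: 30.0
```

Emit:
step_arm(motion=[-0.0006,0,0,0,0,0,0,0,0,0,0,0])

```text
clock: 13.18
eef_pos: [0.4328, 0.2052, 0.0492]
tool_rot: [2.2, -2.24, 0.002]
ft_force: [-0.9, -13.6, 9.1]
gripper_width: 0.0178
grip_force: 30.0
```

Emit:
step_arm(motion=[-0.0006,0,0,0,0,0,0,0,0,0,0,0])

```text
clock: 13.35
eef_pos: [0.4328, 0.2058, 0.0493]
tool_rot: [2.2, -2.239, 0.002]
ft_force: [-0.7, -12.9, 10.1]
gripper_width: 0.0176
grip_force: 30.0
```

Emit:
step_arm(motion=[-0.0006,0,0,0,0,0,0,0,0,0,0,0])

```text
clock: 13.52
eef_pos: [0.4328, 0.2064, 0.0493]
tool_rot: [2.2, -2.24, 0.002]
ft_force: [-0.8, -13.4, 10.0]
gripper_width: 0.0177
grip_force: 30.0
```

Emit:
step_arm(motion=[-0.0006,0,0,0,0,0,0,0,0,0,0,0])

```text
clock: 13.68
eef_pos: [0.4328, 0.207, 0.0492]
tool_rot: [2.2, -2.239, 0.002]
ft_force: [-1.4, -12.7, 8.9]
gripper_width: 0.0179
grip_force: 30.0
```

Emit:
step_arm(motion=[-0.0006,0,0,0,0,0,0,0,0,0,0,0])

```text
clock: 13.85
eef_pos: [0.4328, 0.2076, 0.0492]
tool_rot: [2.2, -2.239, 0.002]
ft_force: [-0.4, -13.4, 9.2]
gripper_width: 0.0179
grip_force: 30.0
```

Emit:
step_arm(motion=[-0.0006,0,0,0,0,0,0,0,0,0,0,0])

```text
clock: 14.02
eef_pos: [0.4328, 0.2082, 0.0492]
tool_rot: [2.2, -2.239, 0.002]
ft_force: [-0.8, -12.7, 9.7]
gripper_width: 0.0177
grip_force: 30.0
```

Emit:
step_arm(motion=[-0.0007,0,0,0,0,0,0,0,0,0,0,0])

```text
clock: 14.18
eef_pos: [0.4328, 0.2089, 0.0493]
tool_rot: [2.2, -2.24, 0.002]
ft_force: [-0.3, -12.9, 10.1]
gripper_width: 0.018
grip_force: 30.0
```

Emit:
step_arm(motion=[-0.0007,0,0,0,0,0,0,0,0,0,0,0])

```text
clock: 14.35
eef_pos: [0.4328, 0.2096, 0.0493]
tool_rot: [2.2, -2.239, 0.002]
ft_force: [-0.5, -13.6, 10.1]
gripper_width: 0.0175
grip_force: 30.0
```

Emit:
step_arm(motion=[-0.0006,0,0,0,0,0,0,0,0,0,0,0])

```text
clock: 14.52
eef_pos: [0.4328, 0.2102, 0.0492]
tool_rot: [2.2, -2.239, 0.002]
ft_force: [0.2, -13.5, 8.2]
gripper_width: 0.0179
grip_force: 30.0
```

Emit:
step_arm(motion=[-0.0006,0,0,0,0,0,0,0,0,0,0,0])

```text
clock: 14.68
eef_pos: [0.4328, 0.2108, 0.0492]
tool_rot: [2.2, -2.239, 0.002]
ft_force: [-0.7, -13.7, 10.0]
gripper_width: 0.0178
grip_force: 30.0
```

Emit:
step_arm(motion=[-0.0006,0,0,0,0,0,0,0,0,0,0,0])

```text
clock: 14.85
eef_pos: [0.4328, 0.2113, 0.0493]
tool_rot: [2.2, -2.24, 0.002]
ft_force: [0.4, -13.7, 8.9]
gripper_width: 0.018
grip_force: 30.0
```

Emit:
step_arm(motion=[-0.0006,0,0,0,0,0,0,0,0,0,0,0])

```text
clock: 15.02
eef_pos: [0.4329, 0.2119, 0.0493]
tool_rot: [2.2, -2.24, 0.002]
ft_force: [0.4, -13.9, 10.1]
gripper_width: 0.0174
grip_force: 30.0
```

Emit:
step_arm(motion=[-0.0005,0,0,0,0,0,0,0,0,0,0,0])

```text
clock: 15.18
eef_pos: [0.4329, 0.2124, 0.0492]
tool_rot: [2.2, -2.239, 0.002]
ft_force: [-0.2, -13.0, 9.2]
gripper_width: 0.0181
grip_force: 30.0
```

Emit:
step_arm(motion=[-0.0005,0,0,0,0,0,0,0,0,0,0,0])

```text
clock: 15.35
eef_pos: [0.4329, 0.2129, 0.0493]
tool_rot: [2.2, -2.24, 0.002]
ft_force: [-0.8, -13.9, 9.4]
gripper_width: 0.0177
grip_force: 30.0
```

Emit:
step_arm(motion=[-0.0006,0,0,0,0,0,0,0,0,0,0,0])

```text
clock: 15.52
eef_pos: [0.4329, 0.2135, 0.0492]
tool_rot: [2.2, -2.239, 0.002]
ft_force: [-0.6, -13.5, 10.2]
gripper_width: 0.0181
grip_force: 30.0
```

Emit:
step_arm(motion=[-0.0006,0,0,0,0,0,0,0,0,0,0,0])

```text
clock: 15.68
eef_pos: [0.4329, 0.2141, 0.0492]
tool_rot: [2.2, -2.239, 0.002]
ft_force: [0.4, -13.6, 9.6]
gripper_width: 0.0179
grip_force: 30.0
```

Emit:
step_arm(motion=[-0.0006,0,0,0,0,0,0,0,0,0,0,0])

```text
clock: 15.85
eef_pos: [0.4329, 0.2147, 0.0492]
tool_rot: [2.2, -2.239, 0.002]
ft_force: [0.3, -13.6, 10.1]
gripper_width: 0.0179
grip_force: 30.0
```

Emit:
step_arm(motion=[-0.0006,0,0,0,0,0,0,0,0,0,0,0])

```text
clock: 16.02
eef_pos: [0.4329, 0.2153, 0.0492]
tool_rot: [2.2, -2.239, 0.002]
ft_force: [-1.1, -13.2, 9.7]
gripper_width: 0.018
grip_force: 30.0
```

Emit:
step_arm(motion=[-0.0006,0,0,0,0,0,0,0,0,0,0,0])

```text
clock: 16.18
eef_pos: [0.4329, 0.2159, 0.0492]
tool_rot: [2.2, -2.239, 0.002]
ft_force: [-0.3, -13.7, 9.5]
gripper_width: 0.0179
grip_force: 30.0
```

Emit:
step_arm(motion=[-0.0006,0,0,0,0,0,0,0,0,0,0,0])

```text
clock: 16.35
eef_pos: [0.4329, 0.2165, 0.0492]
tool_rot: [2.2, -2.239, 0.002]
ft_force: [-0.7, -13.5, 10.2]
gripper_width: 0.0182
grip_force: 30.0
```

Emit:
step_arm(motion=[-0.0006,0,0,0,0,0,0,0,0,0,0,0])

```text
clock: 16.52
eef_pos: [0.4329, 0.2171, 0.0492]
tool_rot: [2.2, -2.239, 0.002]
ft_force: [-1.1, -13.5, 9.7]
gripper_width: 0.0181
grip_force: 30.0
```

Emit:
step_arm(motion=[-0.0006,0,0,0,0,0,0,0,0,0,0,0])

```text
clock: 16.68
eef_pos: [0.4329, 0.2177, 0.0492]
tool_rot: [2.2, -2.239, 0.002]
ft_force: [-2.1, -13.3, 10.5]
gripper_width: 0.018
grip_force: 30.0
```

Emit:
step_arm(motion=[-0.0006,0,0,0,0,0,0,0,0,0,0,0])

```text
clock: 16.85
eef_pos: [0.4329, 0.2183, 0.0492]
tool_rot: [2.2, -2.239, 0.002]
ft_force: [-1.2, -13.6, 10.0]
gripper_width: 0.0175
grip_force: 30.0
```

Emit:
step_arm(motion=[-0.0006,0,0,0,0,0,0,0,0,0,0,0])

```text
clock: 17.02
eef_pos: [0.433, 0.2189, 0.0492]
tool_rot: [2.2, -2.239, 0.002]
ft_force: [-0.6, -12.9, 9.8]
gripper_width: 0.0178
grip_force: 30.0
```

Emit:
step_arm(motion=[-0.0006,0,0,0,0,0,0,0,0,0,0,0])

```text
clock: 17.18
eef_pos: [0.433, 0.2195, 0.0493]
tool_rot: [2.2, -2.239, 0.002]
ft_force: [-0.4, -12.9, 10.1]
gripper_width: 0.0181
grip_force: 30.0
```

Emit:
step_arm(motion=[-0.0006,0,0,0,0,0,0,0,0,0,0,0])

```text
clock: 17.35
eef_pos: [0.433, 0.2201, 0.0492]
tool_rot: [2.2, -2.239, 0.002]
ft_force: [-0.8, -13.8, 8.9]
gripper_width: 0.0181
grip_force: 30.0
```

Emit:
step_arm(motion=[-0.0006,0,0,0,0,0,0,0,0,0,0,0])

```text
clock: 17.52
eef_pos: [0.433, 0.2207, 0.0492]
tool_rot: [2.2, -2.239, 0.002]
ft_force: [-1.0, -13.4, 9.6]
gripper_width: 0.0178
grip_force: 30.0
```

Emit:
step_arm(motion=[-0.0006,0,0,0,0,0,0,0,0,0,0,0])

```text
clock: 17.68
eef_pos: [0.433, 0.2213, 0.0492]
tool_rot: [2.2, -2.239, 0.002]
ft_force: [-0.6, -12.7, 8.8]
gripper_width: 0.0178
grip_force: 30.0
```

Emit:
step_arm(motion=[-0.0006,0,0,0,0,0,0,0,0,0,0,0])

```text
clock: 17.85
eef_pos: [0.433, 0.2219, 0.0492]
tool_rot: [2.2, -2.239, 0.002]
ft_force: [-1.1, -13.1, 9.3]
gripper_width: 0.0177
grip_force: 30.0
```

Emit:
step_arm(motion=[-0.0006,0,0,0,0,0,0,0,0,0,0,0])

```text
clock: 18.02
eef_pos: [0.4331, 0.2225, 0.0493]
tool_rot: [2.2, -2.239, 0.002]
ft_force: [-0.5, -13.4, 10.3]
gripper_width: 0.0177
grip_force: 30.0
```

Emit:
step_arm(motion=[-0.0006,0,0,0,0,0,0,0,0,0,0,0])

```text
clock: 18.18
eef_pos: [0.433, 0.2231, 0.0492]
tool_rot: [2.2, -2.239, 0.002]
ft_force: [-0.7, -13.7, 9.4]
gripper_width: 0.018
grip_force: 30.0
```

Emit:
step_arm(motion=[-0.0006,0,0,0,0,0,0,0,0,0,0,0])

```text
clock: 18.35
eef_pos: [0.433, 0.2237, 0.0492]
tool_rot: [2.2, -2.239, 0.002]
ft_force: [-0.1, -13.7, 10.3]
gripper_width: 0.0178
grip_force: 30.0
```

Emit:
step_arm(motion=[-0.0006,0,0,0,0,0,0,0,0,0,0,0])

```text
clock: 18.52
eef_pos: [0.4331, 0.2243, 0.0493]
tool_rot: [2.2, -2.239, 0.002]
ft_force: [-0.3, -13.3, 10.4]
gripper_width: 0.018
grip_force: 30.0
```

Emit:
step_arm(motion=[-0.0006,0,0,0,0,0,0,0,0,0,0,0])

```text
clock: 18.68
eef_pos: [0.4331, 0.2248, 0.0492]
tool_rot: [2.2, -2.239, 0.002]
ft_force: [-0.3, -14.3, 10.5]
gripper_width: 0.0177
grip_force: 30.0
```

Emit:
step_arm(motion=[-0.0006,0,0,0,0,0,0,0,0,0,0,0])

```text
clock: 18.85
eef_pos: [0.4331, 0.2255, 0.0492]
tool_rot: [2.2, -2.239, 0.002]
ft_force: [-0.6, -14.0, 10.6]
gripper_width: 0.0181
grip_force: 30.0
```

Emit:
step_arm(motion=[-0.0005,0,0,0,0,0,0,0,0,0,0,0])

```text
clock: 19.02
eef_pos: [0.4331, 0.226, 0.0492]
tool_rot: [2.2, -2.239, 0.002]
ft_force: [-1.1, -13.3, 9.9]
gripper_width: 0.0178
grip_force: 30.0
```

Emit:
step_arm(motion=[-0.0005,0,0,0,0,0,0,0,0,0,0,0])

```text
clock: 19.18
eef_pos: [0.4331, 0.2264, 0.0492]
tool_rot: [2.2, -2.239, 0.002]
ft_force: [-0.0, -13.2, 9.5]
gripper_width: 0.0179
grip_force: 30.0
```

Emit:
step_arm(motion=[-0.0006,0,0,0,0,0,0,0,0,0,0,0])

```text
clock: 19.35
eef_pos: [0.4331, 0.227, 0.0492]
tool_rot: [2.2, -2.239, 0.002]
ft_force: [-0.6, -13.5, 9.5]
gripper_width: 0.0178
grip_force: 30.0
```

Emit:
step_arm(motion=[-0.0006,0,0,0,0,0,0,0,0,0,0,0])

```text
clock: 19.52
eef_pos: [0.4331, 0.2277, 0.0492]
tool_rot: [2.2, -2.239, 0.002]
ft_force: [-0.4, -13.6, 10.2]
gripper_width: 0.0179
grip_force: 30.0
```

Emit:
step_arm(motion=[-0.0006,0,0,0,0,0,0,0,0,0,0,0])

```text
clock: 19.68
eef_pos: [0.4331, 0.2282, 0.0492]
tool_rot: [2.2, -2.239, 0.002]
ft_force: [-0.7, -12.7, 9.8]
gripper_width: 0.0178
grip_force: 30.0
```

Emit:
step_arm(motion=[-0.0006,0,0,0,0,0,0,0,0,0,0,0])

```text
clock: 19.85
eef_pos: [0.4331, 0.2288, 0.0492]
tool_rot: [2.2, -2.239, 0.002]
ft_force: [-0.1, -13.8, 10.4]
gripper_width: 0.0178
grip_force: 30.0
```

Emit:
step_arm(motion=[-0.0006,0,0,0,0,0,0,0,0,0,0,0])

```text
clock: 20.02
eef_pos: [0.4331, 0.2294, 0.0492]
tool_rot: [2.2, -2.239, 0.002]
ft_force: [0.2, -13.7, 9.7]
gripper_width: 0.0174
grip_force: 30.0
```

Emit:
step_arm(motion=[-0.0006,0,0,0,0,0,0,0,0,0,0,0])

```text
clock: 20.18
eef_pos: [0.4331, 0.23, 0.0493]
tool_rot: [2.2, -2.239, 0.002]
ft_force: [-0.0, -13.8, 8.9]
gripper_width: 0.0179
grip_force: 30.0
```

Emit:
step_arm(motion=[-0.0005,0,0,0,0,0,0,0,0,0,0,0])

```text
clock: 20.35
eef_pos: [0.4331, 0.2304, 0.0492]
tool_rot: [2.2, -2.239, 0.002]
ft_force: [-1.0, -14.1, 11.1]
gripper_width: 0.018
grip_force: 30.0
```

Emit:
step_arm(motion=[-0.0005,0,0,0,0,0,0,0,0,0,0,0])

```text
clock: 20.52
eef_pos: [0.4332, 0.2308, 0.0492]
tool_rot: [2.2, -2.239, 0.002]
ft_force: [-0.6, -15.1, 10.3]
gripper_width: 0.018
grip_force: 30.0
```

Emit:
step_arm(motion=[-0.0005,0,0,0,0,0,0,0,0,0,0,0])

```text
clock: 20.68
eef_pos: [0.4331, 0.2312, 0.0492]
tool_rot: [2.199, -2.239, 0.003]
ft_force: [-0.4, -16.8, 10.1]
gripper_width: 0.0179
grip_force: 30.0
```

Emit:
step_arm(motion=[-0.0005,0,0,0,0,0,0,0,0,0,0,0])

```text
clock: 20.85
eef_pos: [0.4331, 0.2314, 0.0492]
tool_rot: [2.199, -2.238, 0.003]
ft_force: [-1.0, -17.3, 11.0]
gripper_width: 0.0179
grip_force: 30.0
```

Emit:
step_arm(motion=[-0.0004,0,0,0,0,0,0,0,0,0,0,0])

```text
clock: 21.02
eef_pos: [0.4331, 0.2317, 0.0492]
tool_rot: [2.199, -2.238, 0.003]
ft_force: [-0.3, -18.5, 11.2]
gripper_width: 0.0179
grip_force: 30.0
```

Emit:
step_arm(motion=[0,0,0,0,0,0,0,0,0,0,0,0])

```text
clock: 21.18
eef_pos: [0.4331, 0.2317, 0.0492]
tool_rot: [2.199, -2.238, 0.003]
ft_force: [-0.2, -18.5, 11.1]
gripper_width: 0.0177
grip_force: 30.0
```

Emit:
step_arm(motion=[0.0006,0,0,0,0,0,0,0,0,0,0,0])

```text
clock: 21.35
eef_pos: [0.4331, 0.2316, 0.0492]
tool_rot: [2.2, -2.239, 0.002]
ft_force: [-0.8, -14.0, 10.3]
gripper_width: 0.0179
grip_force: 30.0
```

Emit:
step_arm(motion=[0.0006,0,0,0,0,0,0,0,0,0,0,0])

```text
clock: 21.52
eef_pos: [0.4331, 0.2316, 0.0492]
tool_rot: [2.2, -2.24, 0.001]
ft_force: [-1.2, -11.1, 9.2]
gripper_width: 0.0179
grip_force: 30.0
```

Emit:
step_arm(motion=[0.0006,0,0,0,0,0,0.0006,0,0,0,0,0,0,0,0,0,0,0])

```text
clock: 21.77
eef_pos: [0.4331, 0.2316, 0.0492]
tool_rot: [2.201, -2.241, -0.0]
ft_force: [-1.4, -2.9, 7.9]
gripper_width: 0.0178
grip_force: 30.0
```

Emit:
step_arm(motion=[0.0004,0,-0.0005,0,0,0,0,0,0,0,0,0])

```text
clock: 21.93
eef_pos: [0.4331, 0.2315, 0.0492]
tool_rot: [2.201, -2.242, -0.001]
ft_force: [-0.1, -0.1, 0.1]
gripper_width: 0.0176
grip_force: 30.0
```

Emit:
step_arm(motion=[0,0,0,0,0,0,0,0,0,0,0,0,0,0,0,0,0,0,0,0,0,0,0,0,0,0,0,0,0,0,0,0,0,0,0,0], fingers=-0.1)

```text
clock: 22.43
eef_pos: [0.4334, 0.2312, 0.0495]
tool_rot: [-2.201, 2.242, 0.0]
ft_force: [1.1, -0.4, 0.7]
gripper_width: 0.0411
grip_force: 0.0
```

Emit:
step_arm(motion=[0,0,-0.01,0,0,0,0,0,-0.02,0,0,0,0,0,-0.03,0,0,0,0,0,-0.03,0,0,0,0,0,-0.03,0,0,0,0,0,-0.03,0,0,0,0,0,-0.02,0,0,0,0,0,0,0,0,0])

```text
clock: 23.1
eef_pos: [0.4353, 0.2319, 0.2248]
tool_rot: [-2.195, 2.236, -0.006]
ft_force: [0.9, 0.9, 0.8]
gripper_width: 0.0413
grip_force: 0.0
```

Emit:
step_arm(motion=[0.03,0,0,0,0,0,0.03,0,0,0,0,0,0.03,0,0,0,0,0,0.03,0,0,0,0,0,0.03,0,0,0,0,0,0.03,0,0,0,0,0,0,0,0,0,0,0])

```text
clock: 23.68
eef_pos: [0.4297, 0.0641, 0.219]
tool_rot: [2.166, -2.253, 0.025]
ft_force: [0.2, 0.7, 0.3]
gripper_width: 0.0415
grip_force: 0.0
```

```bash
python3 -c "
from h import *
from workcell import *
s=snapshot('scene');print(state()['eef_pos'],state()['ft_force'])
cv2.imwrite('pics/e.png',cv2.resize(s['frame'][170:320,135:295],None,fx=4,fy=4,interpolation=2))
"
```

```text
[0.42981091 0.06565092 0.21904896] [ 0.66793421 -0.01438739 -0.25949367]
```

View pics/e.png

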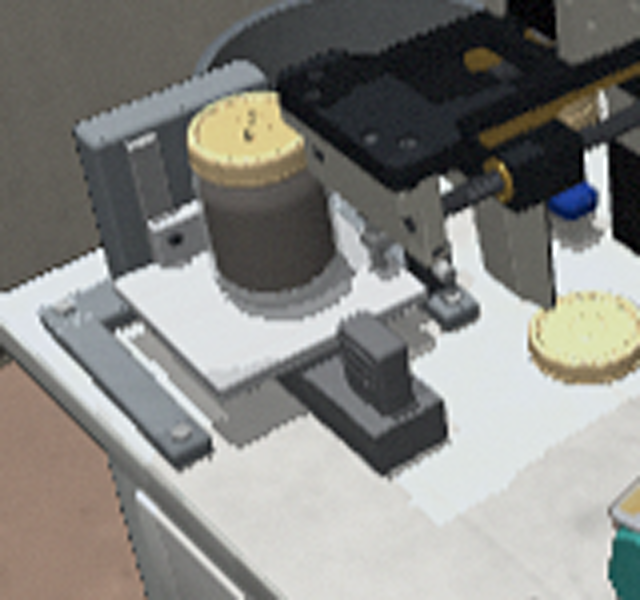

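The wedge is flat on the table under the bar at (390,400). The bed is raised and the jar stands upright on it at (265,210). The gripper is clear, so I'm handing the job in.

```bash
python3 -c "
from workcell import *
print(close_job())"
```

```text
the job is handed in; nothing more can be done
None
```

I slid the tall wedge under the bar until the pushing force rose about 5 N as the bed met the gauge pin, let go with the wedge in place and the jar upright, and handed the job in; no verdict came back and the final pin force could not be measured directly.

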